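# Hold down the portion scale's recessed calibration switch

## Task

The kitchen's portion scale is about to be calibrated and its weighing pan is already off: slide the black cover on the scale's deck fully open, and with the blue-handled steel pin from the wooden stand reach straight down through the uncovered hole and press the recessed red switch all the way down, firmly but without leaning your weight on it. Keep the switch held down: finish while the gripper is still holding the upright pin on it, with the cover open. Do not push on the four-armed pan support of the scale, and leave the thermometer, the brush, the pan and the bowl where they are.

Things in the scene. Friction and masses are not known exactly. Their poses are not given: they have to be found in the camera images.
- scale: Heavy white bench scale, fixed, 290 (its x) x 260 (its y) mm. Origin: centre of its footprint on the counter, z up. Its sloped panel with display and keys is at its -x side, its flat deck is 60 mm above the counter and runs from x = -70 to +145 mm. The calibration port is at (0, -100) mm in its frame.
- port (a point): Centre of the mouth of the calibration port, at deck height; axes as the scale's. A vertical round hole of 14 mm diameter with a 1.5 mm chamfer in a 30 mm square grey tile of the deck, hidden under the black cover until that is slid open. The red switch cap fills the bore, its top 18 mm below the deck when released, 23 mm when fully down.
- cover (a joint): Travel of the cover along the scale's +x (away from the key panel): 0 closed over the port, 0.030 fully open at its stop. It starts nearly closed, needs about 2 N to slide and stays where it is left. It does not lift off.
- cover_ridge (a point): Centre of the top face of the black cover's thumb ridge; moves with the cover, axes as the scale's. The ridge is 12 mm thick along the scale's x, 26 mm long along y, 16 mm high; its top is 79.5 mm, the cover plate's top 63.5 mm above the counter. Closed, it lies 22 mm to +x of the port. The plate reaches 36 mm to -x and 10 mm to +x of it. Grey guides at y = +-18 mm are 66 mm above the counter.
- cal_switch (a joint): Travel of the red switch downward: 0 released, 0.005 fully down at its stop. Sprung: moves from 1.5 N, fully down at 5 N; springs back when let go.
- switch_top (a point): Centre of the top of the red switch cap (13 mm across), in the bore on the port's axis.
- pan_support: Aluminium four-armed cross on the scale that carries the pan on the load cell, fixed to the scale. Origin: its centre on the deck, 37 mm to +x and 100 mm to +y of the port in the scale's frame. Its arms are diagonal with four rubber buttons 55 mm from the centre in x and in y; they reach 79.5 mm above the counter.
- stand: Light wooden tool stand, fixed, 85 (its x) x 190 (its y) x 72 mm high. Origin: centre of its footprint. Three vertical holes of 10 mm, 64 mm deep, in a row along its y at y = -60, 0 and +60 mm; each holds one tool upright, in any order.
- pin: Blunt calibration pin, 140 mm long, about 60 to 100 g, standing upright in one of the stand's holes, tip down. Origin: the tip; z runs up the pin to the handle. Steel rod of 6 mm diameter for the lower 62 mm, then a round ribbed blue handle of 18 mm diameter and 78 mm length. In the stand the tip is 10 mm, the shoulder of the handle 72 mm and the handle's top 150 mm above the counter.
- pin_tip (a point): The pin's tip (the pin's origin).
- thermometer: Dial thermometer with a 6 mm stem, black sleeve and a 32 mm steel dial on top, upright in another hole of the stand; its top is 112 mm above the counter. Origin: its lower tip. Leave it.
- brush: Basting brush with a 6 mm stem and an orange head (16 x 30 mm) on top, upright in another hole of the stand; its top is 131 mm above the counter. Origin: its lower tip. Leave it.
- pan: The scale's stainless weighing pan, 200 x 250 x 15 mm, lying flat on the counter beyond the scale's left side. Origin: centre of its underside. Leave it.
- bowl: Stainless mixing bowl, 170 mm across the rim, 75 mm high, standing on the counter beyond the tool stand. Origin: centre of its underside. Leave it.
Things that resemble listed ones, but are neither listed nor needed, are in the scene too. What is meant by the pin is not pink, and is the smaller of those in its own colour.

How it is judged:
On the way, in this order (a step that is already met when the one before it is completed fails the run):
1. the cover is slid fully open (value of joint cover above 0.025 m), for 0.2 s.
2. the pin presses the switch down through the port (value of joint cal_switch above 0.0035 m and contact force between pin and cal_switch above 1 N), for 0.3 s.
At the end, for the whole second after the job is handed in: The cover is open (at least 25 of its 30 mm), and the gripper holds the pin upright (within 0.2 rad) with its tip in the port, pressing the switch at least 3.5 of its 5 mm down with more than 1 N, through the last second (all of step 2 and value of joint cover above 0.025 m and contact force between the fingers and pin above 3 N and horizontal distance between pin_tip and port below 0.006 m and z of pin_tip in the frame of port below -0.018 m and angle between pin's own z axis and vertical below 0.2 rad); the arm keeps its last pose, push and grip.
It fails at once if the switch is pressed with more than 40 N (contact force between anything else and cal_switch above 40 N).
It fails at once if the pan support is pushed with more than 5 N (contact force between anything else and pan_support above 5 N).
It fails at once if the thermometer, brush, pan or bowl is moved by more than 30 mm (distance of any of thermometer, brush, pan, bowl from where it was at the start of the episode above 0.03 m).
It also fails if it takes over 48 s, if anything falls off the work surface, if the arm or the gripper's body presses on something with over 40 N, if the wrist force passes 120 N, or if a joint passes its speed limit or range.

## Robot

A 6-joint arm with a two-finger parallel gripper is mounted at the origin on the work surface. World frame = base frame: x ahead of the robot, y to its left, z up, the work surface at z = 0. Lengths are in m, angles in rad, forces in N, time in s.
With the tool pointing down it reaches from about 0.375 to 0.975 m from the base axis. Payload 3.8 kg.
Tool frame: the origin (TCP) lies on the centre line of the jaws, within the pads' length; the fingertips stand 17 mm ahead of it and the grasp point (between the pads) lies 2 mm behind it (bot.tip_extent is the distance from the TCP to the fingertips, in m); z points along the fingers, y is the line along which they close (so a half turn about z gives the same grasp; the last joint's range is limited). The gripper opens to 85 mm and grips with 20 to 120 N. Pads are 22 mm wide; open, the fingers measure 114 mm over their backs; the gripper's body (76 mm by 85 mm) begins 54 mm behind the grasp point. The pads swing forward as they close: fully open they stand 13 mm farther back than shut.
Start: joints at [-1.29, 0.264, 1.604, -0, 1.274, -0.037], TCP at [0.211, -0.641, 0.248] pointing down, gripper open.
Joint ranges: [-2.63, 2.63], [-0.94, 2.18], [0.31, 2.57], [-1.31, 4.45], [0, 2.66], [-2.55, 2.55]. Speed limits (rad/s): [2.57, 2.57, 3.14, 3.14, 3.14, 3.14].

## Interface

Orientations are given as a rotation vector (axis times angle).
In Python, from workcell import readout, read_camera, finish_job, bot gives the robot as it stands.
- The arm moves only by the tool jog_arm, never from a script. Its argument "deltas" is one flat list of numbers, 7 for each row, row after row: the shift along the tool's x, y, z in m, then the turn, a rotation vector about the tool's x, y, z in degrees, then the gripper command: -1 is shut, 1 is fully open, values between are in proportion. A call has 1 to 8 rows; each row is the pose to reach, as a shift and turn from the pose commanded when the call began, along the tool's axes at that moment; what a row does not reach only later rows make up. A row lasts 1/10 s, in which the tool goes at most 50 mm and 8.59 degrees, less where a joint would pass 70% of its speed; a pose out of reach is approached as far as the arm can. A call with a gripper value outside its range is refused whole. The fingers move at their own pace and stop on an object; "squeeze" is the grip in N (left out, the last holds). Time passes only in rows, so rows that repeat a pose let the fingers close. It gives the time, the measured TCP pose, the force, the opening and the grip force at its end, in the units of the state.
- readout.read_state(): the state, without advancing time (a new reading comes with each control period).
- read_camera(name): name is "scene" or "side" or "wrist"; returns a dict with "color" (480x640x3 uint8, blue, green, red), "fx", "fy", "cx", "cy" (pixels), "dist" ([k1, k2, p1, p2, k3] as OpenCV has them; the pictures are not rectified), "origin" and "attitude" of the camera in the world. Camera axes: x right, y down, z forward; pixel columns grow to the right and rows downward; lengths in m; the calibration is good to about 2 mm. A picture is of the moment at which its call begins. There is no depth.
- finish_job(): hands the job in; it is judged then, once.
The state is a dict: "time": time; "q": joint angles; "joint_vel": joint speeds; "joint_torque": joint torques, N m; "tool_pos": TCP position; "tcp_rot": TCP orientation; "wrist_force": force on the tool from outside, world axes, zero at the start; "torque": the same for the moment, N m; "width": opening from 0.0 (shut) to 1.0 (fully open); "grip_force": force on a finger pad.
Only numpy, scipy, OpenCV 4.12 (cv2) and the standard library are available. Lean on these libraries where they do the work, as an engineer would, in place of code of your own. Each camera call takes 0.05 s, during which the arm holds its last target. There are 200 camera calls.

## Working session

There is one attempt and no reset: what is moved stays moved. The work goes in short steps, Python scripts to look and compute and a tool call to move; the robot and the scene stay as the last step left them, time stands still between calls to the robot, and variables do not carry over. Pictures are saved under pics/ and viewed, at most 10 in all, crops included, and the job is handed in when it is done.

Besides the shell and the picture viewer there is one more tool, called after ">>>" as name(argument=value, ...), one argument or row to a line, values as JSON. jog_arm: Moves the arm, as the interface text tells. Its arguments: {"type":"object","properties":{"deltas":{"type":"array"},"squeeze":{"type":"number"}},"required":["deltas"]}

```bash
mkdir -p pics; ls; python3 - <<'E'
from workcell import readout, read_camera, bot
import cv2,numpy as np,pickle
print(readout.read_state())
d={}
for n in ("scene","side","wrist"):
    c=read_camera(n); d[n]=c; cv2.imwrite(f"pics/{n}0.png",c["color"])
    print(n,{k:v for k,v in c.items() if k!="color"})
pickle.dump(d,open("c0.pkl","wb"))
E
```

```text
pics
{'time': 0.0, 'q': array([-1.28991825e+00,  2.64769833e-01,  1.60539397e+00,  2.90502585e-05,
        1.27364406e+00, -3.69512144e-02]), 'joint_vel': array([ 0.00051365, -0.00024512, -0.00017075,  0.00068921,  0.00100732,
        0.00092483]), 'joint_torque': array([-3.23422501e-03, -5.15121174e+01, -3.67320585e+01, -4.70487739e-04,
        1.28955589e-02,  6.94698571e-06]), 'tool_pos': array([ 0.21072544, -0.64054401,  0.24693992]), 'tcp_rot': array([-3.09983510e+00, -4.96784704e-01,  3.79778859e-04]), 'wrist_force': array([ 0.09906097, -0.41585659, -0.70917649]), 'torque': array([-0.00468684, -0.00291132, -0.0100297 ]), 'grip_force': 0.0, 'width': 0.9987596055830914}
scene {'fx': 457.6716068492452, 'fy': 457.6716068492452, 'cx': 322.6099587710637, 'cy': 231.22650315669898, 'dist': array([-0.00134342,  0.        ,  0.        ,  0.        ,  0.        ]), 'origin': array([ 1.12911289, -0.43884065,  0.78186709]), 'attitude': array([-2.16356035, -0.93773809,  0.38973828])}
side {'fx': 522.9295136122605, 'fy': 522.9295136122605, 'cx': 320.503740107915, 'cy': 241.320911813499, 'dist': array([-0.08886406,  0.        ,  0.        ,  0.        ,  0.        ]), 'origin': array([-0.09268846, -0.88334908,  0.84763268]), 'attitude': array([-2.06763673,  0.70693306, -0.35057107])}
wrist {'fx': 410.02796053528243, 'fy': 410.02796053528243, 'cx': 326.97904940178654, 'cy': 246.81830081366263, 'dist': array([-0.08636086,  0.        ,  0.        ,  0.        ,  0.        ]), 'origin': array([ 0.28794885, -0.61455241,  0.37234022]), 'attitude': array([ 2.32152661, -1.67963369, -0.27935871])}
```

View pics/scene0.png

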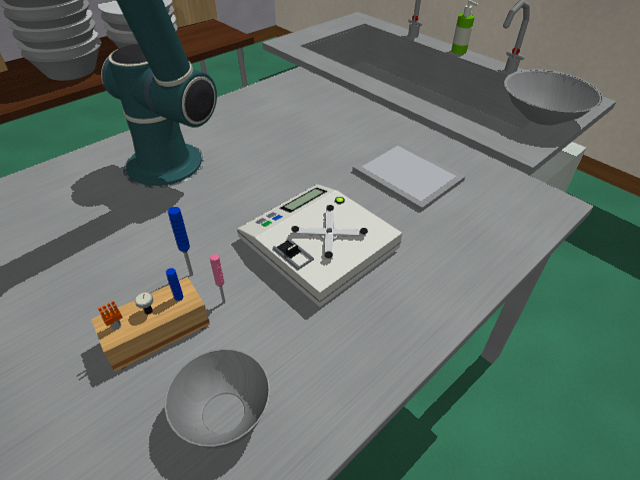

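View pics/side0.png

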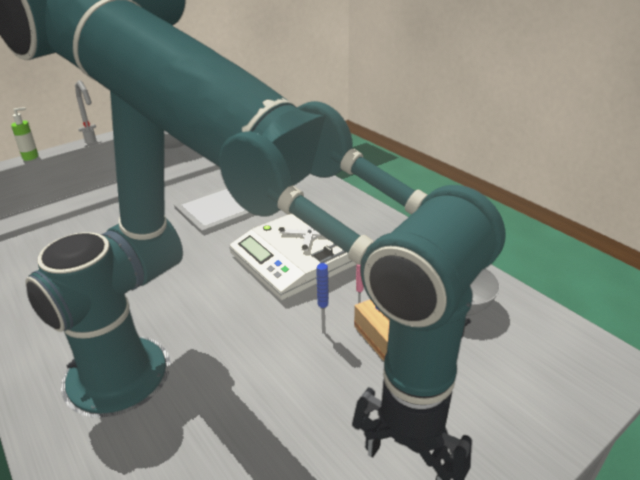

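Scene picture: possible pins are the big blue one standing free (179,230), the smaller blue one in the stand (174,284), and the pink one (217,272). The thermometer is at (145,300) and the orange brush at (110,313). The scale is around (320,240), with the black cover at (292,252). I choose the blue one in the stand; now a close crop to check it.

```bash
python3 - <<'E'
import cv2
a=cv2.imread("pics/scene0.png")
l=cv2.resize(a[195:375,80:240],None,fx=2.5,fy=2.5*1,interpolation=cv2.INTER_CUBIC)
cv2.imwrite("pics/cropA.png",cv2.resize(a[195:375,80:240],(533,600),interpolation=cv2.INTER_CUBIC))
cv2.imwrite("pics/cropB.png",cv2.resize(a[175:310,230:410],(800,600),interpolation=cv2.INTER_CUBIC))
E
```

```text
(no output)
```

View pics/cropA.png

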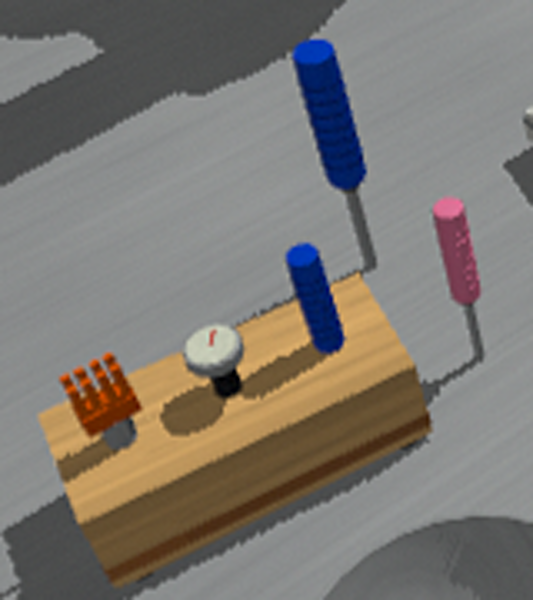

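View pics/cropB.png

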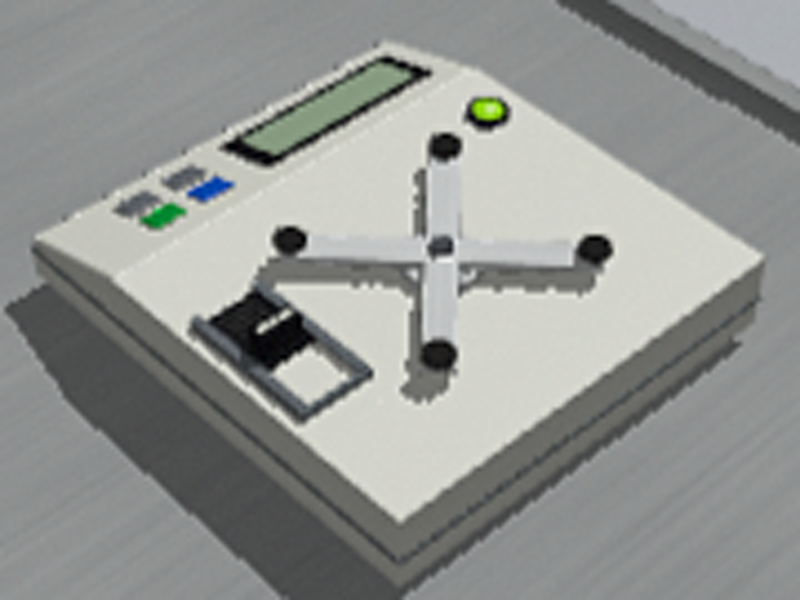

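The close crop confirms that the smaller blue pin stands in the stand's end hole, its top at about crop (303,252). The cover is nearly closed in its guides. Its ridge is at crop B (280,320), and the support buttons and deck corners are clearly visible.

```bash
cat > h.py <<'E'
import numpy as np,cv2
from scipy.optimize import least_squares
from scipy.spatial.transform import Rotation as R
def proj(c,P):
    M=R.from_rotvec(c["attitude"]).as_matrix().T
    return cv2.projectPoints(np.float64(P),M,-M@c["origin"],np.array([[c["fx"],0,c["cx"]],[0,c["fy"],c["cy"]],[0,0,1]]),c["dist"])[0][:,0]
def world(p,L):
    L=np.atleast_2d(np.float64(L)); r=R.from_euler('z',p[2]).as_matrix()
    return L@r.T+[p[0],p[1],0]
def fit(c,L,uv,p0):
    s=least_squares(lambda p:(proj(c,world(p,L))-uv).ravel(),p0,loss='soft_l1'); return s.x,(s.fun.reshape(-1,2)).round(1)
def ray(c,uv,z):
    n=cv2.undistortPoints(np.float64([[uv]]),np.array([[c["fx"],0,c["cx"]],[0,c["fy"],c["cy"]],[0,0,1]]),c["dist"])[0,0]
    d=R.from_rotvec(c["attitude"]).apply([n[0],n[1],1]); return c["origin"]+d*(z-c["origin"][2])/d[2]
E
python3 - <<'E'
from h import *; import pickle
c=pickle.load(open("c0.pkl","rb"))["scene"]
B=np.array([[445,146],[290,240],[596,249],[438,355],[402,522],[763,262],[107,275],[480,68]])/4.4444+[230,175]
L=[[-.018,.055,.078],[-.018,-.055,.078],[.092,.055,.078],[.092,-.055,.078],[.145,-.13,.06],[.145,.13,.06],[-.07,-.13,.06],[-.07,.13,.06]]
best=min((fit(c,L,B,[.6,-.2,a]) for a in np.arange(0,6.3,.8)),key=lambda t:abs(t[1]).sum())
p=best[0];print("scale",p,best[1].tolist())
port=world(p,[0,-.1,.06])[0];print("port",port)
A=np.array([[40,412],[80,520],[415,367],[358,272]])/3.3333+[80,195]
for u in A: print(ray(c,u,.072))
s,e=fit(c,[[0,0,.15],[0,0,.072]],np.array([[303,252],[330,345]])/3.3333+[80,195],[.6,-.5,0]);print("pin",s,e.tolist())
for nm,u in(("ridge",np.array([270,315])/4.4444+[230,175]),):
    w=ray(c,u,.0795); print(nm,w,R.from_euler('z',-p[2]).apply(w-port))
for z,u in((.112,(215,345)),(.131,(95,385))): print(ray(c,np.array(u)/3.3333+[80,195],z))
print(ray(c,np.array((315,50))/3.3333+[80,195],.2),ray(c,np.array((373,268))/3.3333+[80,195],0),"pink",ray(c,np.array((478,358))/3.3333+[80,195],0))
E
```

```text
scale [ 0.56108255  0.09785209 -0.01098331] [[0.2, -0.4], [-0.2, -0.4], [-0.1, -0.0], [-0.1, -0.2], [-1.2, 0.5], [1.0, -0.5], [1.0, 1.0], [-0.5, 0.0]]
port [ 0.55998424 -0.00214188  0.06      ]
[ 0.46734573 -0.39374116  0.072     ]
[ 0.54909394 -0.40750999  0.072     ]
[ 0.58308279 -0.22288641  0.072     ]
[ 0.49758706 -0.20846885  0.072     ]
pin [ 0.53473487 -0.24923922  0.        ] [[-0.2, 0.6], [0.3, -0.6]]
ridge [ 0.5790348  -0.00088975  0.0795    ] [0.01903566 0.00146128 0.0195    ]
[ 0.52618181 -0.30723631  0.112     ]
[ 0.5250937  -0.36937638  0.131     ]
[ 0.44556519 -0.17767626  0.2       ] [ 0.43727809 -0.17580608  0.        ] pink [ 0.5489156  -0.16758843  0.        ]
```

View pics/wrist0.png

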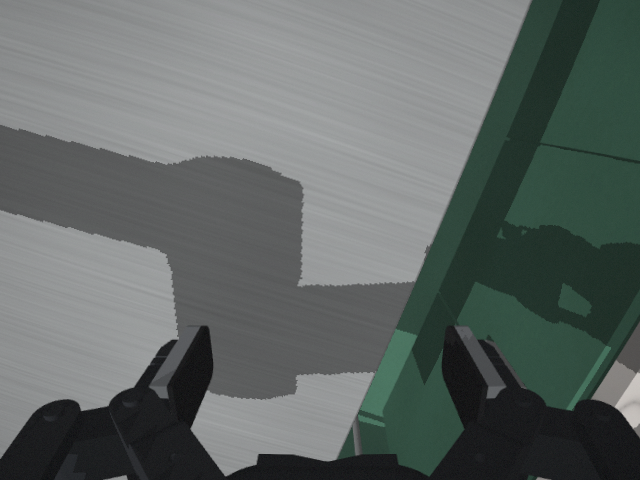

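The wrist picture shows only the counter edge and the fingers. The pin fit agrees with the +60 mm hole of the stand fit, so I plan the move to the cover ridge.

```bash
cat > go.py <<'E'
import sys; from h import *; from workcell import readout
x,y,z,h=map(float,sys.argv[1:5]); s=readout.read_state(); r=R.from_rotvec(s["tcp_rot"])
t=R.from_euler('ZX',[h,180],degrees=True)
print("t",s["time"],"pos",s["tool_pos"].round(4),"d_mm",(r.inv().apply(np.array([x,y,z])-s["tool_pos"])*1e3).round(1),"turn",np.degrees((r.inv()*t).as_rotvec()).round(2),"F",s["wrist_force"].round(1),"w",round(s["width"],3),"g",s["grip_force"])
E
python3 go.py .45 -.28 .28 89.4; python3 - <<'E'
from h import *; import pickle
c=pickle.load(open("c0.pkl","rb"))["scene"]
for n,b,u in(("big",(.4373,-.1758),(315,50)),("pink",(.549,-.1676),(450,208))):
    for z in np.arange(.1,.26,.02): print(n,z.round(2),(np.linalg.norm(proj(c,[[b[0],b[1],z]])[0]-np.array(u)/3.3333-[80,195])).round(1))
E
```

```text
t 0.15 pos [ 0.2108 -0.6407  0.2472] d_mm [ 339.9 -267.9  -32.3] turn [-9.000e-02 -7.000e-02 -7.119e+01] F [-0.  -1.3 -0.1] w 1.002 g 0.0
big 0.1 35.0
big 0.12 27.9
big 0.14 20.6
big 0.16 13.1
big 0.18 5.3
big 0.2 2.8
big 0.22 11.0
big 0.24 19.5
pink 0.1 13.8
pink 0.12 6.8
pink 0.14 1.5
pink 0.16 8.1
pink 0.18 15.8
pink 0.2 23.7
pink 0.22 31.9
pink 0.24 40.4
```

>>> jog_arm(
  deltas=[0.34,-0.268,-0.032,0,0,-71.2,0,0.34,-0.268,-0.032,0,0,-71.2,0,0.34,-0.268,-0.032,0,0,-71.2,0,0.34,-0.268,-0.032,0,0,-71.2,0,0.34,-0.268,-0.032,0,0,-71.2,0,0.34,-0.268,-0.032,0,0,-71.2,0,0.34,-0.268,-0.032,0,0,-71.2,0,0.34,-0.268,-0.032,0,0,-71.2,0],
  squeeze=25,
)

```text
time: 0.95
tool_pos: [0.4319, -0.3068, 0.2778]
tcp_rot: [2.273, 2.169, 0.0]
wrist_force: [0.5, -0.8, 1.0]
width: 0.498
grip_force: 0.0
```

```bash
python3 go.py .58 -.06 .19 89.4
```

```text
t 0.95 pos [ 0.4319 -0.3068  0.2778] d_mm [253.5 136.3  87.8] turn [ 0.  -0.  -2.1] F [ 0.5 -0.8  1. ] w 0.498 g 0.0
```

>>> jog_arm(
  deltas=[0.25,0.13,0.0,0,0,-2,0,0.25,0.13,0.02,0,0,-2,0,0.25,0.13,0.05,0,0,-2,0,0.25,0.13,0.088,0,0,-2,0,0.25,0.13,0.088,0,0,-2,0,0.25,0.13,0.088,0,0,-2,0,0.25,0.13,0.088,0,0,-2,0,0.25,0.13,0.088,0,0,-2,0],
)

```text
time: 1.75
tool_pos: [0.5738, -0.0649, 0.1884]
tcp_rot: [-2.237, -2.203, 0.003]
wrist_force: [-0.3, -0.0, 0.8]
width: 0.503
grip_force: 0.0
```

```bash
python3 go.py .58 -.001 .12 89.4; python3 - <<'E'
from workcell import read_camera
import cv2,pickle
c=read_camera("wrist");pickle.dump(c,open("c1.pkl","wb"));cv2.imwrite("pics/wrist1.png",c["color"])
from h import *
print(c["origin"],c["attitude"])
print(proj(c,[[.56,-.0021,.06],[.5846,-.0008,.0795]]))
E
```

```text
t 1.75 pos [ 0.5738 -0.0649  0.1884] d_mm [64.   5.5 68.4] turn [-0.17  0.   -0.28] F [-0.3 -0.   0.8] w 0.503 g 0.0
[0.57411436 0.01811139 0.31364949] [ 2.81533624 -0.02098655 -0.00800275]
[[305.50440223 144.51284438]
 [347.58595831 144.32350504]]
```

View pics/wrist1.png

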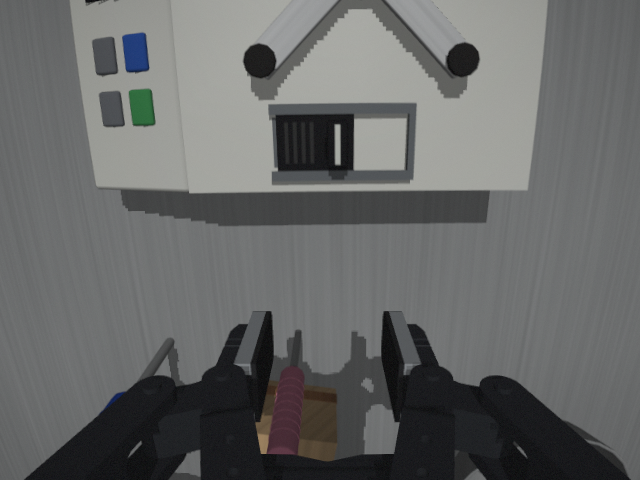

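The wrist view shows the cover closed. The ridge has a white stripe at (338,145), the guides run at rows 108 and 177, and the support buttons are at (260,60) and (463,58).

```bash
python3 - <<'E'
from h import *; import pickle
c=pickle.load(open("c1.pkl","rb"))
p,e=fit(c,[[-.018,-.055,.0795],[.092,-.055,.0795],[.145,-.13,.06],[-.07,-.13,.06]],np.array([[260,60],[463,58],[528,190],[189,192]]),[.561,.098,-.011]); print(p,e.tolist(),"port",world(p,[0,-.1,.06]))
w=ray(c,(338,145),.0795);print(w,R.from_euler('z',-p[2]).apply(w-world(p,[0,-.1,.06])[0]))
g=[ray(c,u,.066) for u in((342,108),(342,177))];print(g)
E
python3 go.py .578 -.001 .12 89.4
```

```text
[ 0.55588533  0.09959153 -0.00424852] [[-0.9, -0.5], [2.0, 0.5], [-0.4, -0.4], [0.1, 0.4]] port [[ 5.55460475e-01 -4.07569023e-04  6.00000000e-02]]
[ 0.57924147 -0.00109958  0.0795    ] [ 0.02378372 -0.00059097  0.0195    ]
[array([0.58201903, 0.01882602, 0.066     ]), array([ 0.58180651, -0.02123789,  0.066     ])]
t 1.8 pos [ 0.5741 -0.0661  0.1895] d_mm [65.2  2.8 69.5] turn [-0.06  0.03 -0.37] F [-0.2  0.2  0.4] w 0.499 g 0.0
```

>>> jog_arm(
  deltas=[0.065,0.004,0.02,0,0,0,0,0.065,0.004,0.05,0,0,0,0,0.065,0.004,0.08,0,0,0,0,0.065,0.004,0.085,0,0,0,0,0.065,0.004,0.085,0,0,0,0,0.065,0.004,0.085,0,0,0,0],
)

```text
time: 2.4
tool_pos: [0.581, -0.0024, 0.107]
tcp_rot: [2.241, 2.198, 0.003]
wrist_force: [0.5, 0.1, -0.3]
width: 0.499
grip_force: 0.0
```

```bash
python3 go.py .579 -.0012 .086 89.6
```

```text
t 2.4 pos [ 0.581  -0.0024  0.107 ] d_mm [ 1.1 -2.1 21. ] turn [ 0.19  0.02 -0.73] F [ 0.5  0.1 -0.3] w 0.499 g 0.0
```

>>> jog_arm(
  deltas=[0.001,-0.002,0.015,0,0,-0.7,0,0.001,-0.002,0.021,0,0,-0.7,0,0.001,-0.002,0.021,0,0,-0.7,0,0.001,-0.002,0.021,0,0,-0.7,-1,0.001,-0.002,0.021,0,0,-0.7,-1,0.001,-0.002,0.021,0,0,-0.7,-1,0.001,-0.002,0.021,0,0,-0.7,-1,0.001,-0.002,0.021,0,0,-0.7,-1],
)

```text
time: 3.2
tool_pos: [0.5782, -0.0, 0.0842]
tcp_rot: [2.227, 2.214, 0.001]
wrist_force: [1.6, -0.9, -0.4]
width: 0.129
grip_force: 29.4
```

```bash
python3 go.py .609 -.0012 .086 89.6
```

```text
t 3.2 pos [ 0.5782 -0.      0.0842] d_mm [-1.  30.8 -1.8] turn [0.08 0.   0.07] F [ 1.6 -0.9 -0.4] w 0.129 g 29.41950559616089
```

>>> jog_arm(
  deltas=[0,0.01,-0.001,0,0,0,-1,0,0.018,-0.001,0,0,0,-1,0,0.025,-0.001,0,0,0,-1,0,0.03,-0.001,0,0,0,-1,0,0.032,-0.001,0,0,0,-1,0,0.032,-0.001,0,0,0,-1,0,0.032,-0.001,0,0,0,-1],
)

```text
time: 3.9
tool_pos: [0.6085, -0.0001, 0.0842]
tcp_rot: [-2.226, -2.213, 0.003]
wrist_force: [-4.6, 1.3, 0.2]
width: 0.133
grip_force: 29.4
```

>>> jog_arm(
  deltas=[0,0.002,0,0,0,0,-1,0,0.003,0,0,0,0,-1,0,0.003,0,0,0,0,-1],
)

```text
time: 4.2
tool_pos: [0.6087, -0.0001, 0.084]
tcp_rot: [-2.223, -2.21, 0.01]
wrist_force: [-11.9, -0.3, 6.3]
width: 0.13
grip_force: 30.2
```

>>> jog_arm(
  deltas=[0,-0.001,0,0,0,0,0,0,-0.001,0,0,0,0,0,0,-0.001,-0.03,0,0,0,0,0,-0.001,-0.08,0,0,0,0,-0.04,-0.03,-0.12,0,0,0,0,-0.08,-0.053,-0.12,0,0,0,0,-0.08,-0.053,-0.12,0,0,0,0,-0.08,-0.053,-0.12,0,0,0,0],
)

```text
time: 5.0
tool_pos: [0.5598, -0.0813, 0.2061]
tcp_rot: [2.229, 2.21, 0.004]
wrist_force: [0.1, 0.1, -0.2]
width: 0.5
grip_force: 0.0
```

>>> jog_arm(
  deltas=[0,0,0,0,0,0,0,0,0,0,0,0,0,0],
)

```text
time: 5.2
tool_pos: [0.5596, -0.079, 0.2041]
tcp_rot: [-2.226, -2.215, -0.0]
wrist_force: [-0.1, -0.6, 1.3]
width: 0.501
grip_force: 0.0
```

```bash
python3 - <<'E'
from workcell import read_camera
import cv2,pickle
c=read_camera("wrist");pickle.dump(c,open("c2.pkl","wb"))
from h import *
u=proj(c,[[.5567,-.0015,.06]])[0];print(u,c["origin"])
a,b=int(u[0])-80,max(0,int(u[1])-60);print(a,b)
cv2.imwrite("pics/wrist2.png",cv2.resize(c["color"][b:b+120,a:a+160],(800,600),interpolation=cv2.INTER_CUBIC))
E
python3 go.py .535 -.249 .18 80
```

```text
[323.99925922 118.77501637] [0.55876348 0.00399552 0.32936464]
243 58
t 5.25 pos [ 0.5595 -0.0789  0.204 ] d_mm [-170.2  -23.7   23.9] turn [-0.05 -0.03  9.73] F [-0.9 -0.1 -1. ] w 0.496 g 0.0
```

View pics/wrist2.png

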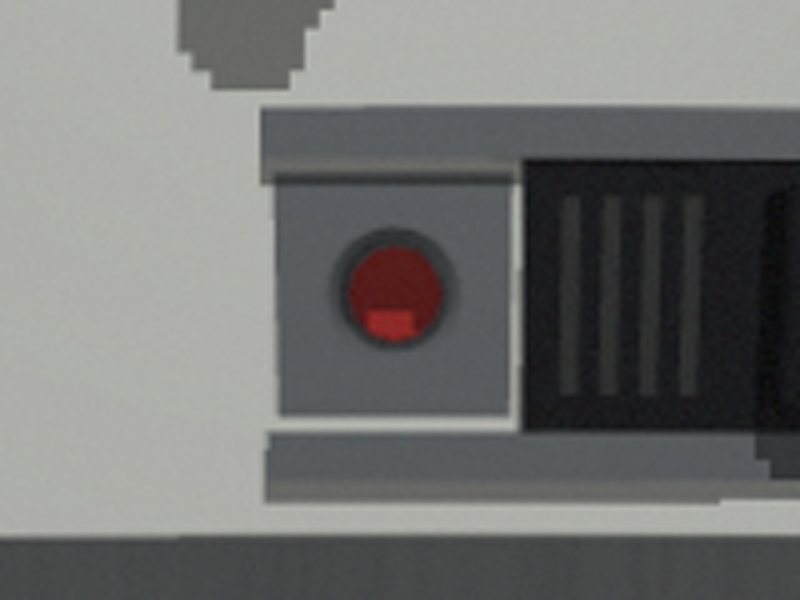

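The cover is fully open and the hole with the red switch is visible, the mouth centre at crop (394,288), which is image (321.8,115.6).

>>> jog_arm(
  deltas=[-0.05,-0.01,0,0,0,5,0.2,-0.09,-0.02,0,0,0,9.7,0.2,-0.13,-0.024,0,0,0,9.7,0.2,-0.17,-0.024,0,0,0,9.7,0.2,-0.17,-0.024,0,0,0,9.7,0.2,-0.17,-0.024,0,0,0,9.7,0.2,-0.17,-0.024,0,0,0,9.7,0.2],
)

```text
time: 5.95
tool_pos: [0.5343, -0.2485, 0.2041]
tcp_rot: [-2.405, -2.019, 0.0]
wrist_force: [-0.1, -0.4, 0.3]
width: 0.6
grip_force: 0.0
```

```bash
python3 go.py .535 -.249 .113 80; python3 - <<'E'
from h import *; import pickle
from workcell import read_camera
c=pickle.load(open("c2.pkl","rb")); print(ray(c,(321.8,115.6),.06),ray(c,(243+395/5,58+293/5),.042))
d=[read_camera(n) for n in("scene","side","wrist")]
pickle.dump(d,open("c3.pkl","wb"))
a=np.zeros((480,800,3),np.uint8); s=d[0]["color"][200:360,80:240]; a[:,:480]=cv2.resize(s,(480,480),interpolation=cv2.INTER_CUBIC)
a[:,480:]=d[2]["color"][:,160:480]; cv2.imwrite("pics/three.png",a)
E
```

```text
t 5.95 pos [ 0.5343 -0.2485  0.2041] d_mm [-0.5  0.8 91.1] turn [-0.07 -0.05  0.02] F [-0.1 -0.4  0.3] w 0.6 g 0.0
[5.55326098e-01 4.52783482e-04 6.00000000e-02] [ 5.55225608e-01 -4.37476355e-04  4.20000000e-02]
```

View pics/three.png

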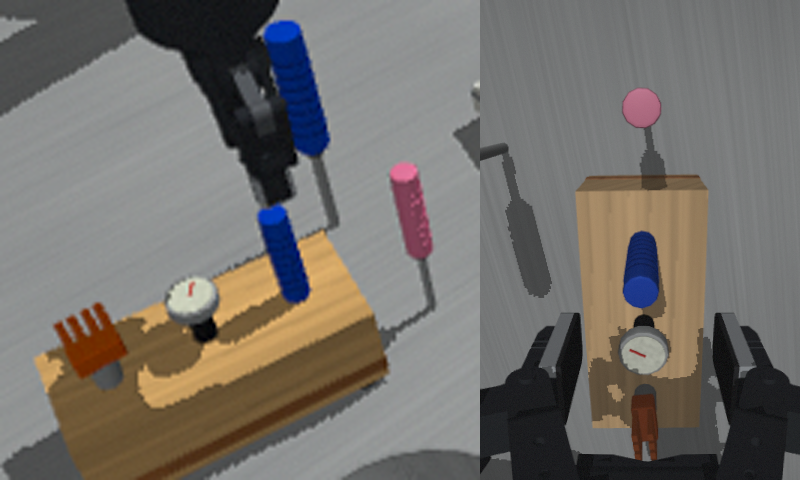

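Right half is the wrist view: the blue pin's top is at image (321,290), between the fingers, with the thermometer at (323,351) further back. Left half is the scene view, showing the fingers above the chosen pin.

```bash
python3 - <<'E'
from h import *; import pickle
c=pickle.load(open("c3.pkl","rb"))
print(ray(c[2],(321,290),.15),ray(c[2],(323,351),.112), c[2]["origin"])
E
python3 go.py .535 -.249 .113 80
```

```text
[ 0.53018665 -0.24731788  0.15      ] [ 0.52042929 -0.30527415  0.112     ] [ 0.54739733 -0.16651723  0.32969536]
t 6.1 pos [ 0.5344 -0.2484  0.2045] d_mm [-0.6  0.7 91.5] turn [-0.02 -0.02  0.07] F [-0.7 -0.1  0.2] w 0.599 g 0.0
```

>>> jog_arm(
  deltas=[0,-0.002,0.03,0,0,0,0.2,0,-0.002,0.065,0,0,0,0.2,0,-0.002,0.091,0,0,0,0.2,0,-0.002,0.091,0,0,0,0.2,0,-0.002,0.091,0,0,0,0.2,0,-0.002,0.091,0,0,0,0.2],
)

```text
time: 6.7
tool_pos: [0.5337, -0.2497, 0.1159]
tcp_rot: [2.404, 2.017, 0.002]
wrist_force: [-0.4, -0.2, 1.3]
width: 0.602
grip_force: 0.0
```

>>> jog_arm(
  deltas=[0,0,0,0,0,0,-1,0,0,0,0,0,0,-1,0,0,0,0,0,0,-1,0,0,0,0,0,0,-1,0,0,0,0,0,0,-1,0,0,0,0,0,0,-1],
  squeeze=60,
)

```text
time: 7.3
tool_pos: [0.5329, -0.2498, 0.1152]
tcp_rot: [2.406, 2.017, 0.001]
wrist_force: [-1.3, 0.7, 6.0]
width: 0.194
grip_force: 58.3
```

```bash
python3 go.py .532 -.248 .2 80
```

```text
t 7.3 pos [ 0.5329 -0.2498  0.1152] d_mm [  1.6  -1.  -84.8] turn [ 0.11  0.03 -0.05] F [-1.3  0.7  6. ] w 0.194 g 58.32988679409027
```

>>> jog_arm(
  deltas=[0,0,-0.02,0,0,0,-1,0,0,-0.06,0,0,0,-1,0,0,-0.1,0,0,0,-1,0,0,-0.14,0,0,0,-1,0,0,-0.165,0,0,0,-1,0,0,-0.165,0,0,0,-1],
)

```text
time: 7.9
tool_pos: [0.5345, -0.2507, 0.2842]
tcp_rot: [2.401, 2.013, 0.006]
wrist_force: [0.6, -1.1, -0.6]
width: 0.189
grip_force: 59.0
```

```bash
python3 go.py .5565 0 .275 89.6
```

```text
t 7.9 pos [ 0.5345 -0.2507  0.2842] d_mm [250.7 -22.1   8.3] turn [ 0.5   0.2  -9.64] F [ 0.6 -1.1 -0.6] w 0.189 g 58.98392915725708
```

>>> jog_arm(
  deltas=[0.04,-0.004,0,0,0,-2,-1,0.08,-0.008,0,0,0,-4,-1,0.12,-0.012,0,0,0,-6,-1,0.16,-0.016,0,0,0,-8,-1,0.2,-0.02,0,0,0,-9.6,-1,0.235,-0.022,0,0,0,-9.6,-1,0.25,-0.022,0,0,0,-9.6,-1,0.25,-0.022,0,0,0,-9.6,-1],
)

```text
time: 8.7
tool_pos: [0.5535, 0.0023, 0.277]
tcp_rot: [-2.225, -2.215, 0.002]
wrist_force: [-0.6, -0.5, -1.4]
width: 0.194
grip_force: 58.9
```

>>> jog_arm(
  deltas=[0,0,0.04,0,0,0,-1,0,0,0.075,0,0,0,-1,0,0,0.085,0,0,0,-1,0,0,0.085,0,0,0,-1,0,0,0.085,0,0,0,-1],
)

```text
time: 9.2
tool_pos: [0.5548, -0.0002, 0.1948]
tcp_rot: [2.23, 2.211, 0.001]
wrist_force: [0.3, -0.3, -0.8]
width: 0.194
grip_force: 59.0
```

```bash
python3 go.py .5565 0 .18 89.6;  python3 - <<'E'
from h import *; import pickle
from workcell import read_camera
d=[read_camera(n) for n in("scene","side","wrist")]
pickle.dump(d,open("c4.pkl","wb"))
a=np.zeros((600,800,3),np.uint8)
f=lambda i,x,y,w,h,W,H:cv2.resize(d[i]["color"][y:y+h,x:x+w],(W,H),interpolation=cv2.INTER_CUBIC)
a[:,:400]=f(0,250,175,80,120,400,600); a[:300,400:]=f(1,240,195,160,120,400,300)[:,:400]; a[300:,400:]=f(2,160,60,320,240,400,300)
cv2.imwrite("pics/pre.png",a)
E
```

```text
t 9.2 pos [ 5.548e-01 -2.000e-04  1.948e-01] d_mm [ 0.2  1.7 14.8] turn [ 0.07  0.02 -0.09] F [ 0.3 -0.3 -0.8] w 0.194 g 58.968154191970825
```

View pics/pre.png

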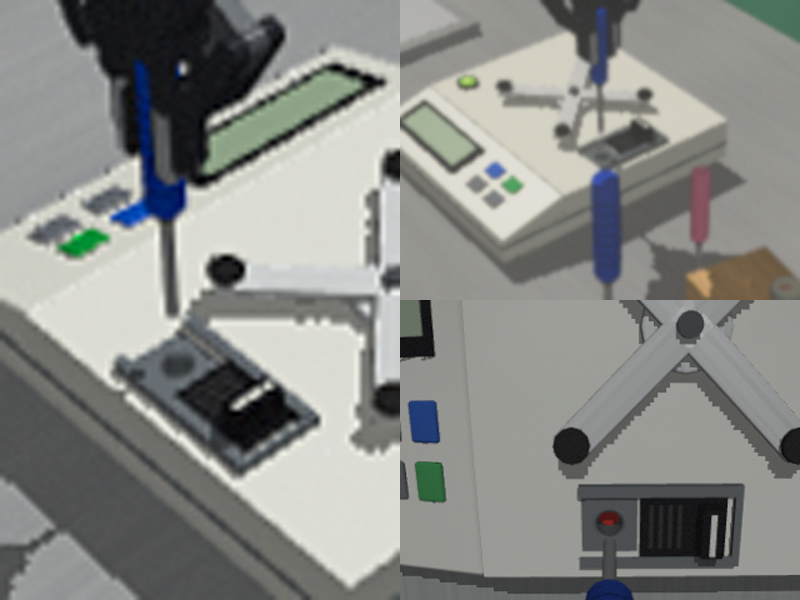

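Composite view:
- The pin is held upright above the open port with the cover open.
- Scene: tip at (284.6,238.2), hole at (285.6,248.2).
- Wrist: hole at about (327,236), tip at about (327,250).

```bash
python3 - <<'E'
from h import *; import pickle
c=pickle.load(open("c4.pkl","rb"))
for n,i,t,h in(("scene",0,(284.6,238.2),(285.6,248.2)),("side",1,(320,247),(320.6,255.5)),("wrist",2,(327.2,250.4),(327.2,236.5))):
    a,b=ray(c[i],t,.09),ray(c[i],h,.06);print(n,a,b,b-a)
E
```

```text
scene [ 0.56032384 -0.0019299   0.09      ] [ 0.56156126 -0.00182163  0.06      ] [ 0.00123742  0.00010827 -0.03      ]
side [0.55816278 0.00120515 0.09      ] [0.56174735 0.00434241 0.06      ] [ 0.00358456  0.00313726 -0.03      ]
wrist [0.55490438 0.00258895 0.09      ] [0.55502678 0.00195926 0.06      ] [ 0.0001224  -0.00062969 -0.03      ]
```

>>> jog_arm(
  deltas=[0,0.0012,0,0,0,0,-1,0,0.0012,0.01,0,0,0,-1,0,0.0012,0.02,0,0,0,-1,0,0.0012,0.028,0,0,0,-1,0,0.0012,0.034,0,0,0,-1,0,0.0012,0.038,0,0,0,-1,0,0.0012,0.038,0,0,0,-1,0,0.0012,0.038,0,0,0,-1],
)

```text
time: 10.15
tool_pos: [0.5554, 0.0006, 0.1558]
tcp_rot: [-2.23, -2.213, -0.0]
wrist_force: [0.3, -0.2, -0.1]
width: 0.197
grip_force: 59.0
```

>>> jog_arm(
  deltas=[0,0,0.004,0,0,0,-1,0,0,0.007,0,0,0,-1,0,0,0.009,0,0,0,-1,0,0,0.009,0,0,0,-1,0,0,0.009,0,0,0,-1],
)

```text
time: 10.65
tool_pos: [0.5553, 0.0006, 0.147]
tcp_rot: [2.23, 2.213, 0.0]
wrist_force: [-0.2, 0.7, 0.7]
width: 0.196
grip_force: 59.1
```

>>> jog_arm(
  deltas=[0,0,0.002,0,0,0,-1,0,0,0.003,0,0,0,-1,0,0,0.003,0,0,0,-1,0,0,0.003,0,0,0,-1],
)

```text
time: 11.05
tool_pos: [0.5555, 0.0006, 0.1441]
tcp_rot: [2.23, 2.213, 0.001]
wrist_force: [-0.8, 0.0, 2.9]
width: 0.197
grip_force: 59.1
```

>>> jog_arm(
  deltas=[0,0,0.0015,0,0,0,-1,0,0,0.0025,0,0,0,-1,0,0,0.003,0,0,0,-1,0,0,0.003,0,0,0,-1,0,0,0.003,0,0,0,-1],
)

```text
time: 11.55
tool_pos: [0.5557, 0.0005, 0.142]
tcp_rot: [2.229, 2.212, 0.001]
wrist_force: [-2.6, -0.2, 8.6]
width: 0.193
grip_force: 60.0
```

>>> jog_arm(
  deltas=[0,0,0.0004,0,0,0,-1,0,0,0.0004,0,0,0,-1,0,0,0.0004,0,0,0,-1,0,0,0.0004,0,0,0,-1,0,0,0.0004,0,0,0,-1,0,0,0.0004,0,0,0,-1],
)

```text
time: 12.15
tool_pos: [0.5558, 0.0006, 0.1419]
tcp_rot: [2.229, 2.212, 0.001]
wrist_force: [-3.3, 0.0, 10.2]
width: 0.193
grip_force: 60.2
```

```bash
python3 go.py .5557 0 .142 89.6;  python3 - <<'E'
from h import *
from workcell import read_camera
a=np.zeros((600,800,3),np.uint8)
for i,(n,x,y) in enumerate((("scene",250,185),("wrist",290,170))):
    a[:,400*i:400*i+400]=cv2.resize(read_camera(n)["color"][y:y+120,x:x+80],(400,600),interpolation=cv2.INTER_CUBIC)
cv2.imwrite("pics/end.png",a)
E
```

```text
t 12.15 pos [0.5558 0.0006 0.1419] d_mm [-0.6 -0.1 -0.1] turn [ 0.06  0.   -0.03] F [-3.3  0.  10.2] w 0.193 g 60.1863169670105
```

View pics/end.png

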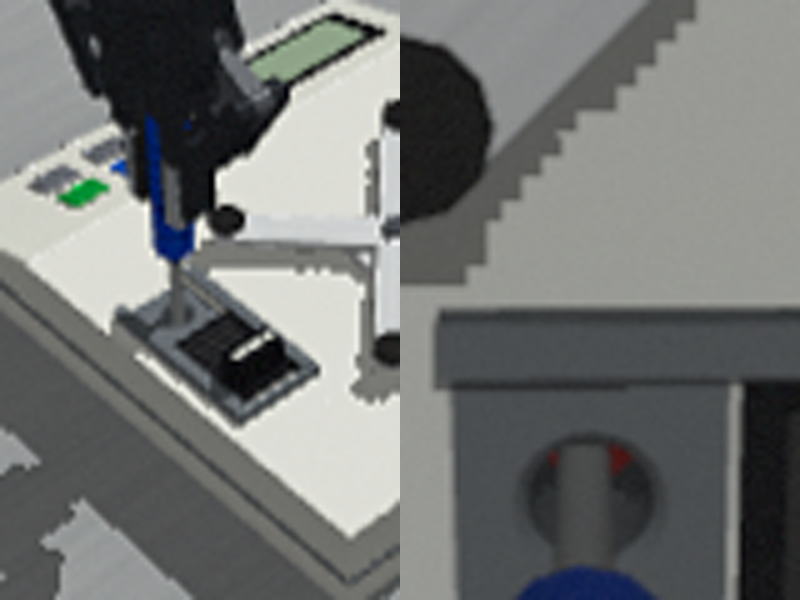

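The pin stands in the hole (wrist crop, about (585,480)), upright and near the centre. The cover is open, and the switch is at its stop at 10 N. I'm handing the job in.

```bash
python3 -c "
from workcell import finish_job; print(finish_job())"
```

```text
the job is handed in; nothing more can be done
None
```

I handed the job in with the cover slid open to its stop and the gripper holding the upright blue pin in the port, pressing the switch at about 10 N with no further travel; no verdict came back.

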